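Set the step selector to its fifth mark and press start

TASK

With a closed fingertip, push the lever of the step selector on the round grey case clockwise, click by click, until it rests in the click at the fifth of its seven marks (the round dot is the first, and they count clockwise from it), without running on to the sixth. Only then press the start button on the small case nearer to you fully down and let it come up again. Do not pinch the lever, and leave the loose things around where they are.

Things in the scene. Friction and masses are not known exactly. Their poses are not given: they have to be found in the camera images.
- selector_box: Low round grey case with a flat bare aluminium top (the deck), 132 mm across, 60 mm high, fixed to the bench; place and yaw vary. Origin: centre of its underside; its +y axis points from there toward mark 1 (which lies on the far or right side, seen from the robot), z up. The selector's upright axis rises from the middle of the deck.
- mark_1 (a point): Centre of the round dot that is mark 1, on the deck, 57 mm from the selector's axis. Marks 2 to 7, dark flat short bars, follow clockwise (seen from above) at the same radius, every 30 degrees, mark 7 oppopoint the dot. Three small screw heads stand on the half without marks.
- selector (a joint): Step selector angle, rad: 0 with the lever at mark 1, growing clockwise from above; mark n is at (n-1) x 0.5236, the fifth at 2.094; end stops just outside marks 1 and 7. Starts in mark 1, 2 or 3. A sprung ball clicks at every mark: it resists with up to 0.1 N m (about 2.5 N at 38 mm from the axis); a little past half way (0.26 rad) the lever snaps ahead of the finger into the next.
- selector_axis (a point): Point on the selector's upright axis, 20 mm above the deck (mid-height of the lever); turns with the lever, its +y axis pointing along it. Black hub, radius 19 mm, 32 mm high, with one radial lever, the pointer: 12 mm thick, flat upright sides, reaching 50 mm from the axis, standing 8 to 32 mm above the deck.
- lever_tip (a point): Outer end of the lever, 50 mm from the axis, 20 mm above the deck (mid-height of the lever).
- start_box: Small grey case, 56 (x) x 52 (y) x 30 mm, fixed to the bench between the white towel and the bench's right edge, nearer the robot than the round case; place and yaw vary. Origin: centre of its underside. The start button stands on the middle of its top.
- start (a joint): Travel of the start button in m: 0 up, 0.006 fully down. It springs back by itself; fully down takes 5 N. Black round cap, 28 mm across, pressed straight down, in a dark steel housing. Housing 44 mm across, 12 mm high.
- start_top (a point): Centre of the top face of the start button's cap, 52 mm above the bench when up; moves with the cap.
- alu_bar: Loose bare aluminium bar, 72 mm long, 16 x 16 mm thick, lying on the bench to the left of the round case. Bystander; origin at the centre of its underside.
- copper_ring: Loose copper ring, 30 mm across, 8 mm high, on the white towel (22 mm thick). Bystander; origin at the centre of its underside.
- hex_key: Loose black hex key, 80 x 30 x 6 mm, lying on the bench farther to the left of the round case. Bystander; origin at the centre of its underside.
- vial: Loose clear vial with white cap, 24 mm across, 66 mm high, standing on the bench to the left of the round case. Bystander; origin at the centre of its underside.

How it is judged:
On the way, in this order (a step that is already met when the one before it is completed fails the run):
1. the selector rests in the click of the fifth mark (value of joint selector between 1.954 and 2.234 rad and velocity of joint selector between -0.1 and 0.1 rad/s), for 0.3 s.
2. the start button is pressed fully down (value of joint selector between 1.954 and 2.234 rad and value of joint start above 0.0048 m), for 0.05 s.
At the end, for the whole second after the job is handed in: The selector rests at the fifth mark (2.094 rad, within 0.14), the start button, pressed to at least 4.8 mm after the selector was set, is up again (under 1.2 mm), and every loose thing is within 15 mm of where it stood (value of joint selector between 1.954 and 2.234 rad and value of joint start below 0.0012 m and velocity of joint selector between -0.05 and 0.05 rad/s and distance of each of alu_bar, copper_ring, hex_key, vial from where it was at the start of the episode below 0.015 m); the robot touches nothing.
It fails at once if the selector runs past the fifth mark, more than half way to the sixth (value of joint selector above 2.356 rad).
It fails at once if the start button is pressed (over 2 mm) while the selector is not at the fifth mark (not (value of joint selector between 1.954 and 2.234 rad) and value of joint start above 0.002 m).
It fails at once if the lever is pinched: fingers press both of its sides at once (contact force between the fingers and selector_c1 above 1.5 N and contact force between the fingers and selector_c2 above 1.5 N).
It fails at once if a loose thing around the boxes is knocked, shifted or lifted by more than 15 mm (distance of any of alu_bar, copper_ring, hex_key, vial from where it was at the start of the episode above 0.015 m).
It also fails if it takes over 48 s, if anything falls off the work surface, if the arm or the gripper's body presses on something with over 40 N, if the wrist force passes 120 N, or if a joint passes its speed limit or range.

ROBOT

A 6-joint arm with a two-finger parallel gripper is mounted at the origin on the work surface; the furniture and walls round the work are solid. World frame = base frame: x ahead of the robot, y to its left, z up, the work surface at z = 0. Lengths are in m, angles in rad, forces in N, time in s.
With the tool pointing down it reaches from about 0.425 to 0.95 m from the base axis. Payload 3.5 kg.
Tool frame: the origin (TCP) lies at the very end of the fingers, on their centre line; the grasp point (between the pads) lies 19 mm behind it; z points along the fingers, y is the line along which they close (so a half turn about z gives the same grasp; the last joint's range is limited). The gripper opens to 85 mm and grips with 20 to 120 N. Pads are 22 mm wide; open, the fingers measure 114 mm over their backs; the gripper's body (76 mm by 85 mm) begins 54 mm behind the grasp point. The pads swing forward as they close: fully open they stand 13 mm farther back than shut.
Start: joints at [-1.481, 0.286, 1.577, -0, 1.279, -0.15], TCP at [0.16, -0.656, 0.231] pointing down, gripper open.
Joint ranges: [-2.77, 2.77], [-0.9, 2.22], [0.21, 2.48], [-1.53, 4.67], [0.24, 2.81], [-2.84, 2.84]. Speed limits (rad/s): [2.79, 2.79, 3.14, 3.14, 3.14, 3.14].

INTERFACE

Orientations are given as a unit quaternion [x, y, z, w].
In Python, from plant import ctrl gives the robot as it stands.
- The arm moves only by the shell command python3 inch.py [FORCE], which reads ROWS from standard input. ROWS is a JSON list of rows, 1 to 10 of them, each an object with the fields x, y, z (the shift in m), wx, wy, wz (a rotation vector in rad), jaw (the opening from 0.0 (shut) to 1.0 (fully open)); a field left out counts as zero (the opening has to be given); each row is the pose to reach, as a shift and turn from the pose commanded when the command began, along the tool's axes at that moment; what a row does not reach only later rows make up. A row lasts 1/8 s, in which the tool goes at most 0.0625 m and 0.188 rad, less where a joint would pass 70% of its speed; a pose out of reach is approached as far as the arm can. The fingers move at their own pace and stop on an object; FORCE is the grip in N (left out, the last holds). Time passes only in rows, so rows that do not move let the fingers close. It prints the time, the measured TCP pose, the force, the opening and the grip force at its end. Input that does not fit is refused with a message, and nothing moves.
- ctrl.get_state(): the state, without advancing time (a new reading comes with each control period).
- ctrl.read_camera(name): name is "scene" or "top" or "wrist"; returns a dict with "pixels" (384x512x3 uint8, red, green, blue), "camera_matrix" (3x3 intrinsics, pixels), "dist_coeffs" ([k1, k2, p1, p2, k3] as OpenCV has them; the pictures are not rectified), "xyz" and "orientation" of the camera in the world. Camera axes: x right, y down, z forward; pixel columns grow to the right and rows downward; lengths in m; the calibration is good to about 2 mm. A picture is of the moment at which its call begins. There is no depth.
- ctrl.sign_off(): hands the job in; it is judged then, once.
The state is a dict: "time": time; "qpos": joint angles; "dq": joint speeds; "joint_efforts": joint torques, N m; "eef_pos": TCP position; "tcp_rot": TCP orientation; "contact_force": force on the tool from outside, world axes, zero at the start; "wrist_torque": the same for the moment, N m; "opening": opening from 0.0 (shut) to 1.0 (fully open); "finger_force": force on a finger pad.
Only numpy, scipy, OpenCV 4.12 (cv2) and the standard library are available. Lean on these libraries where they do the work, as an engineer would, in place of code of your own. Each camera call takes 0.05 s, during which the arm holds its last target. There are 200 camera calls.

## Working session

There is one attempt and no reset: what is moved stays moved. The work goes in short steps, Python scripts to look and compute and a shell command to move; the robot and the scene stay as the last step left them, time stands still between calls to the robot, and variables do not carry over. Pictures are saved under pics/ and viewed, at most 10 in all, crops included, and the job is handed in when it is done.

```bash
mkdir -p pics; ls
cat > h.py <<'E'
import numpy as np, cv2
from scipy.spatial.transform import Rotation as R
from plant import ctrl
def shot(name,fn=None):
    c=ctrl.read_camera(name)
    if fn: cv2.imwrite('pics/'+fn,cv2.cvtColor(c['pixels'],cv2.COLOR_RGB2BGR))
    return c
def rays(c,uv):
    p=cv2.undistortPoints(np.array(uv,float).reshape(-1,1,2),np.array(c['camera_matrix']),np.array(c['dist_coeffs'])).reshape(-1,2)
    d=np.c_[p,np.ones(len(p))]@R.from_quat(c['orientation']).as_matrix().T
    return np.array(c['xyz']),d
def plane(c,uv,z):
    o,d=rays(c,uv); return o+d*((z-o[2])/d[:,2])[:,None]
def tri(c1,uv1,c2,uv2):
    o1,d1=rays(c1,[uv1]);o2,d2=rays(c2,[uv2]);d1=d1[0];d2=d2[0]
    s=np.linalg.lstsq(np.c_[d1,-d2],o2-o1,rcond=None)[0]
    a=o1+s[0]*d1;b=o2+s[1]*d2
    return (a+b)/2,np.linalg.norm(a-b)
def proj(c,P):
    M=R.from_quat(c['orientation']).as_matrix().T
    return cv2.projectPoints(np.array(P,float).reshape(-1,3),cv2.Rodrigues(M)[0],-M@np.array(c['xyz']),np.array(c['camera_matrix']),np.array(c['dist_coeffs']))[0].reshape(-1,2)
E
python3 - <<'E'
from h import *
import pickle
d={n:shot(n,n+'0.png') for n in('scene','top','wrist')}
pickle.dump(d,open('c0.pkl','wb'))
for n in d: print(n,d[n]['xyz'],d[n]['orientation'],np.array(d[n]['camera_matrix'])[0,0])
s=ctrl.get_state();print(s['time'],s['eef_pos'],s['tcp_rot'],s['opening'])
a=np.hstack([d['scene']['pixels'],d['top']['pixels']])
E
```

```text
inch.py
pics
plant.py
scene [-0.09991289 -0.66369503  0.55290439] [ 0.78069721 -0.39156772  0.22530769 -0.43176734] 481.6904588183257
top [ 0.41860039 -0.24008453  1.07039896] [-0.7019596   0.71134514 -0.01764437  0.0304875 ] 445.0302618307961
wrist [ 0.23806209 -0.63796286  0.37280423] [ 0.77670708 -0.60964354 -0.09847201  0.12395211] 266.20069672588977
0.15 [ 0.16030664 -0.65516397  0.23025992] [ 9.92820796e-01  1.19607726e-01  3.98392514e-05 -9.26035165e-04] 1.0004736035819872
```

View pics/scene0.png

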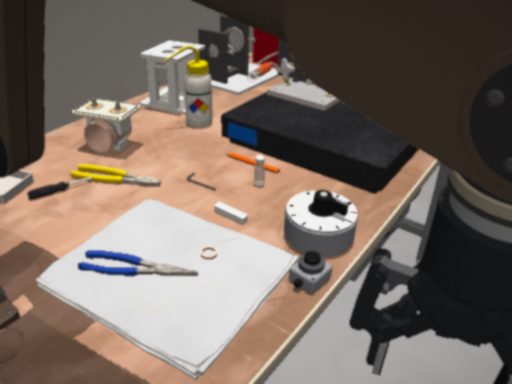

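View pics/top0.png

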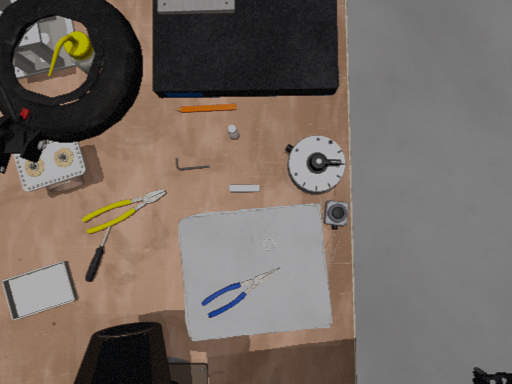

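The scene view shows the round case at about (320,222) and the start box at (311,270). In the top view they are at (317,164) and (336,213), and the lever points right. I'll enlarge both.

Run:
```python
import cv2,numpy as np
a=cv2.imread('pics/top0.png')[125:235,275:365];b=cv2.imread('pics/scene0.png')[180:300,270:370]
f=lambda i:cv2.resize(i,(400,480),interpolation=cv2.INTER_CUBIC)
cv2.imwrite('pics/z.png',np.hstack([cv2.resize(a,(393,480),interpolation=2),cv2.resize(b,(400,480),interpolation=2)]))
```

```text
(no output)
```

View pics/z.png

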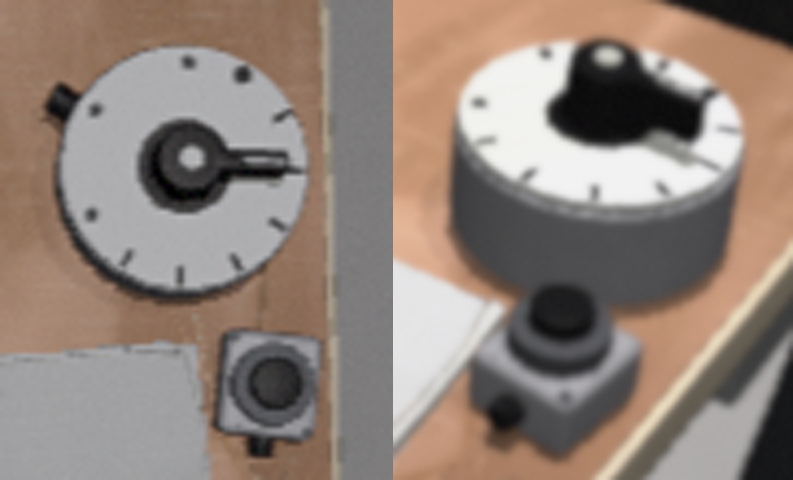

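The zoom shows the dot near top pixel (330.6,141.7) and the screws on the upper-left half. The lever is at mark 3, the second bar after the dot, so it needs two clicks clockwise. Next I measure from both views.

```bash
cat > m.py <<'E'
from h import *
import pickle
d=pickle.load(open('c0.pkl','rb'))
def blobs(c,r,lo,name):
    x0,y0,x1,y1=r; g=cv2.cvtColor(c['pixels'],cv2.COLOR_RGB2GRAY)[y0:y1,x0:x1]
    g=cv2.resize(g,None,fx=4,fy=4,interpolation=cv2.INTER_CUBIC)
    h=cv2.cvtColor(c['pixels'],cv2.COLOR_RGB2HSV)[y0:y1,x0:x1]; h=cv2.resize(h,None,fx=4,fy=4)
    m=((g>lo)&(h[...,1]<45)).astype('u1')
    cs,_=cv2.findContours(m,cv2.RETR_CCOMP,cv2.CHAIN_APPROX_NONE)
    deck=max(cs,key=cv2.contourArea); e=cv2.fitEllipse(cv2.convexHull(deck))
    f=lambda p:((p[0]+.5)/4-.5+x0,(p[1]+.5)/4-.5+y0)
    print(name,'deck',f(e[0]),np.array(e[1])/4)
    dm=np.zeros_like(m);cv2.ellipse(dm,(e[0],(e[1][0]*.99,e[1][1]*.99),e[2]),1,-1)
    n,l,s,ce=cv2.connectedComponentsWithStats(((m==0)&(dm>0)).astype('u1'))
    out=[(f(ce[i]),s[i,4]/16) for i in range(1,n) if s[i,4]>25]
    return f(e[0]),out
if __name__=='__main__':
    for n,r,lo in (('top',(280,128,352,196),110),('scene',(278,180,366,250),130)):
        c=d[n];o,b=blobs(c,r,lo,n)
        P0=plane(c,[o],.06)[0];print(' centre',P0)
        for p,a in b:
            P=plane(c,[p],.06)[0]-P0
            print('  ',np.round(p,1),round(a,1),'r',round(np.hypot(*P[:2])*1e3,1),'az',round(np.degrees(np.arctan2(P[1],P[0])),1))
E
python3 m.py
```

```text
top deck (316.7832260131836, 162.96067810058594) [56.03993988 57.28746414]
 centre [ 0.5533907  -0.35528967  0.06      ]
   [317.7 138.8] 5.4 r 55.7 az -3.3
   [330.1 141.6] 12.0 r 58.0 az -32.9
   [296.4 149.8] 5.1 r 55.4 az 55.9
   [339.5 151. ] 6.6 r 58.9 az -62.9
   [320.3 162.7] 423.7 r 8.0 az -87.2
   [295.5 173.8] 4.8 r 54.5 az 116.2
   [338.1 176. ] 4.8 r 56.7 az -122.6
   [303.5 183.8] 3.4 r 56.5 az 146.6
   [328.7 184.8] 4.6 r 56.5 az -152.8
   [315.9 187.7] 4.2 r 56.6 az 176.7
scene deck (321.6241798400879, 211.4963493347168) [42.8092041  72.10936737]
 centre [ 0.54889244 -0.35978401  0.06      ]
   [327.1 205.1] 707.1 r 24.1 az 4.6
   [305.4 227.9] 20.6 r 59.7 az -178.6
   [334.1 231.4] 33.2 r 59.8 az -130.4
```

The deck marks in the top view fit r≈57 mm at 30° spacing, with the dot at azimuth −33° and mark 5 at −153°. I'll close the fingers, move the arm over the case and look from near with the wrist camera.

```bash
echo '[{"x":0.055,"y":-0.026,"jaw":0},{"x":0.11,"y":-0.052,"jaw":0},{"x":0.165,"y":-0.079,"jaw":0},{"x":0.22,"y":-0.105,"jaw":0},{"x":0.275,"y":-0.131,"jaw":0},{"x":0.33,"y":-0.158,"jaw":0},{"x":0.385,"y":-0.184,"jaw":0},{"x":0.385,"y":-0.184,"jaw":0},{"x":0.385,"y":-0.184,"jaw":0}]' | python3 inch.py 40
python3 - <<'E'
from h import *
import pickle
c=shot('wrist','w1.png');pickle.dump(c,open('w1.pkl','wb'));print(c['xyz'],R.from_quat(c['orientation']).as_matrix()[:,2])
E
```

```text
time: 1.27
eef_pos: [0.4904, -0.3854, 0.2309]
tcp_rot: [0.993, 0.12, -0.0, -0.0]
contact_force: [-0.2, -0.8, -0.1]
opening: 0.003
finger_force: 0.0
[ 0.56824234 -0.36794907  0.37355706] [-0.30474166 -0.07460578 -0.94950856]
```

View pics/w1.png

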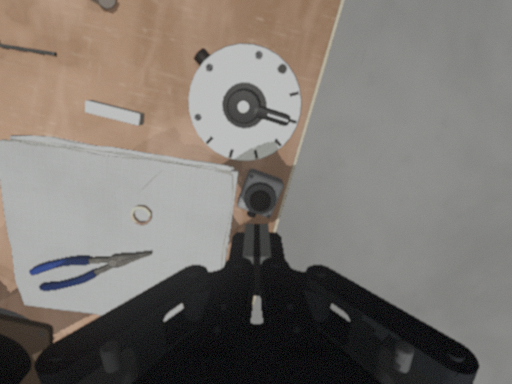

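The wrist view shows the case at (245,102), the dot at (282,69), the lever pointing to about (292,120) and the start cap at (259,198). Now I triangulate wrist against top.

```bash
cat > m2.py <<'E'
from m import *
w=pickle.load(open('w1.pkl','rb'));t=d['top']
def fit(c,r,lo,n):
    o,b=blobs(c,r,lo,n); P0=plane(c,[o],.06)[0]; res={}
    for p,a in b:
        q=plane(c,[p],.06)[0]-P0; rr=np.hypot(*q[:2])
        if .05<rr<.063: res[int(round((-33-np.degrees(np.arctan2(q[1],q[0])))/30)%12)+1]=p
    return o,res
def cap(c,r,th):
    x0,y0,x1,y1=r;g=cv2.resize(cv2.cvtColor(c['pixels'],cv2.COLOR_RGB2GRAY)[y0:y1,x0:x1],None,fx=4,fy=4,interpolation=2)
    cs,_=cv2.findContours((g<th).astype('u1'),cv2.RETR_EXTERNAL,cv2.CHAIN_APPROX_NONE)
    k=max(cs,key=cv2.contourArea);e=cv2.fitEllipse(cv2.convexHull(k));print('cap px',np.array(e[1])/4)
    return ((e[0][0]+.5)/4-.5+x0,(e[0][1]+.5)/4-.5+y0)
ot,mt=fit(t,(280,128,352,196),110,'top');ow,mw=fit(w,(180,35,310,168),130,'wrist')
print('deck centre',tri(t,ot,w,ow))
for k in sorted(set(mt)&set(mw)): print(k,np.round(mw[k],1),tri(t,mt[k],w,mw[k]))
for c,m in((t,mt),(w,mw)):
    ks=[k for k in sorted(m) if k<=7];P=plane(c,[m[k] for k in ks],.06)[:,:2]
    from scipy.optimize import least_squares
    f=lambda x:(P-x[:2]-x[3]*np.c_[np.cos(x[2]-(np.array(ks)-1)*np.pi/6),np.sin(x[2]-(np.array(ks)-1)*np.pi/6)]).ravel()
    s=least_squares(f,[.553,-.356,-.57,.057]);print('fit',s.x,np.degrees(s.x[2]),'rms',np.sqrt(np.mean(s.fun**2)))
for th in(45,55,65):
  a=cap(t,(325,203,350,224),th);b=cap(w,(240,183,280,215),th);print(th,a,b,tri(t,a,w,b))
# lever dark region: hub+lever mask in wrist
x=np.hstack([cv2.resize(cv2.cvtColor(w['pixels'],4)[35:168,180:310],(520,532),interpolation=2),cv2.resize(cv2.cvtColor(w['pixels'],4)[170:250,235:290],(270,393),interpolation=2)[:532] if 0 else np.zeros((532,1,3),'u1')])
cv2.imwrite('pics/w1z.png',x)
E
python3 m2.py
```

```text
top deck (316.7832260131836, 162.96067810058594) [56.03993988 57.28746414]
wrist deck (244.3331069946289, 101.48963928222656) [113.83872223 117.62653351]
deck centre (array([ 0.55787107, -0.35652059,  0.03664762]), np.float64(0.003956211174114318))
1 [281.9  68.3] (array([ 0.60506986, -0.38901567,  0.04402543]), np.float64(0.0003402473406664025))
2 [293.6  93.5] (array([ 0.58162463, -0.40886234,  0.05153581]), np.float64(0.0004940825033371381))
4 [277.2 142.2] (array([ 0.52343567, -0.40442218,  0.0535414 ]), np.float64(0.0005804164456115484))
5 [255.5 154.1] (array([ 0.503438  , -0.38233515,  0.05479949]), np.float64(0.0009316796872443297))
6 [230.5 153.4] (array([ 0.49708296, -0.3527914 ,  0.05513575]), np.float64(0.0005696853918298321))
7 [209.  139.9] (array([ 0.50671218, -0.32461426,  0.05455527]), np.float64(0.0001390290132268298))
8 [197.5 116.8] (array([ 0.53001061, -0.3066128 ,  0.05483797]), np.float64(0.00022451657726298138))
10 [209.   67.1] (array([ 0.5857179 , -0.30965617,  0.05454875]), np.float64(0.0007594804567740285))
12 [258.5  54.5] (array([ 0.6117275 , -0.35969941
[... 249 characters left out ...]

cap px [11.77981663 11.80417919]
cap px [21.04077721 21.0615921 ]
45 (337.66567611694336, 212.47967052459717) (259.9951057434082, 200.4247341156006) (array([ 0.44028567, -0.40370559,  0.0402102 ]), np.float64(0.0011731927122029494))
cap px [12.18811607 12.36495018]
cap px [22.65301323 23.30247116]
55 (337.6884469985962, 212.46650218963623) (259.984619140625, 200.47979736328125) (array([ 0.44031125, -0.4036969 ,  0.04049424]), np.float64(0.0011397251045469202))
cap px [12.56261349 12.94303322]
cap px [30.73300743 35.07479477]
65 (337.71397972106934, 212.45056915283203) (258.89573860168457, 198.57055950164795) (array([ 0.44059964, -0.4033055 ,  0.03569648]), np.float64(0.0012720467925570631))
```

View pics/w1z.png

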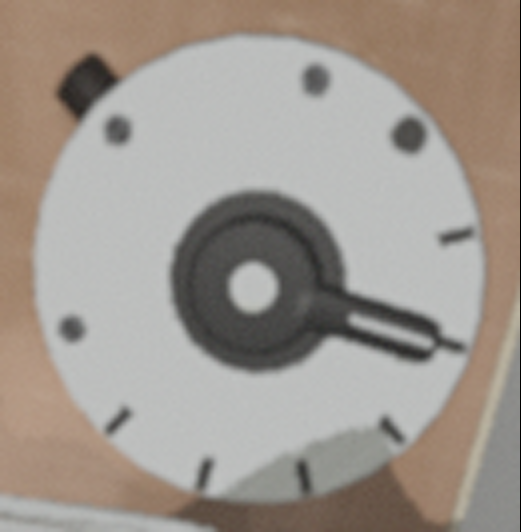

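The fits agree: axis at (0.555,−0.356), mark radius 57.2 mm at z=0.06, lever at azimuth −93° (mark 3). The next move puts the finger on the lever's far side, with tool x along the lever.

```bash
echo '[{"x":0.02,"y":0.008,"wz":-0.18,"jaw":0},{"x":0.045,"y":0.016,"wz":-0.36,"jaw":0},{"x":0.07,"y":0.025,"z":0.02,"wz":-0.54,"jaw":0},{"x":0.085,"y":0.031,"z":0.04,"wz":-0.72,"jaw":0},{"x":0.085,"y":0.031,"z":0.06,"wz":-0.9,"jaw":0},{"x":0.085,"y":0.031,"z":0.08,"wz":-1.08,"jaw":0},{"x":0.085,"y":0.031,"z":0.08,"wz":-1.272,"jaw":0},{"x":0.085,"y":0.031,"z":0.08,"wz":-1.272,"jaw":0},{"x":0.085,"y":0.031,"z":0.08,"wz":-1.272,"jaw":0}]' | python3 inch.py
cat > s.py <<'E'
from h import *
import sys
C=np.array([.555,-.356])
s=ctrl.get_state();p=np.array(s['eef_pos']);M=R.from_quat(s['tcp_rot']).as_matrix()
yaw=np.degrees(np.arctan2(M[1,0],M[0,0]))
print('t',s['time'],'p',p.round(4),'yaw',round(yaw,2),'q6',round(s['qpos'][5],2),'F',np.round(s['contact_force'],1))
a=np.radians(yaw+180);u=np.array([np.cos(a),np.sin(a)]);n=np.array([-u[1],u[0]])
r=p[:2]-C;print('alpha',round(yaw-180,1),'radial',round(r@u*1e3,1),'ccw',round(r@n*1e3,1))
# for target alpha b z: deltas
for k in sys.argv[1:]:
    al,b,z,rad=map(float,k.split(','))
    a=np.radians(al);u=np.array([np.cos(a),np.sin(a)]);n=np.array([-u[1],u[0]])
    T=np.r_[C+rad/1e3*u+b/1e3*n,z]; print(k,(M.T@(T-p)).round(4),'rz',round(np.radians((yaw-180)-al),3))
E
python3 s.py -93.3,27,.073,38
```

```text
time: 2.45
eef_pos: [0.58, -0.3966, 0.1518]
tcp_rot: [0.729, 0.684, 0.0, 0.0]
contact_force: [0.5, -0.3, 0.2]
opening: 0.004
finger_force: 0.0
t 2.45 p [ 0.58   -0.3966  0.1518] yaw 86.37 q6 -0.68 F [ 0.5 -0.3  0.2]
alpha -93.6 radial 39.0 ccw 27.5
-93.3,27,.073,38 [ 0.0012 -0.0004  0.0788] rz -0.006
```

```bash
echo '[{"x":0.001,"z":0.025,"jaw":0},{"x":0.001,"z":0.05,"jaw":0},{"x":0.001,"z":0.065,"jaw":0},{"x":0.001,"z":0.078,"jaw":0},{"x":0.001,"z":0.078,"jaw":0}]' | python3 inch.py
python3 s.py -93.3,20,.073,38 -93.3,13,.073,38
python3 - <<'E'
from h import *
c=shot('wrist','w2.png')
E
```

```text
time: 3.08
eef_pos: [0.5801, -0.3941, 0.0723]
tcp_rot: [0.728, 0.686, -0.0, -0.001]
contact_force: [-0.5, 0.5, -0.6]
opening: -0.002
finger_force: 0.0
t 3.075 p [ 0.5801 -0.3941  0.0723] yaw 86.59 q6 -0.68 F [-0.5  0.5 -0.6]
alpha -93.4 radial 36.6 ccw 27.4
-93.3,20,.073,38 [-0.0014 -0.0073 -0.0007] rz -0.002
-93.3,13,.073,38 [-0.0014 -0.0143 -0.0007] rz -0.002
```

View pics/w2.png

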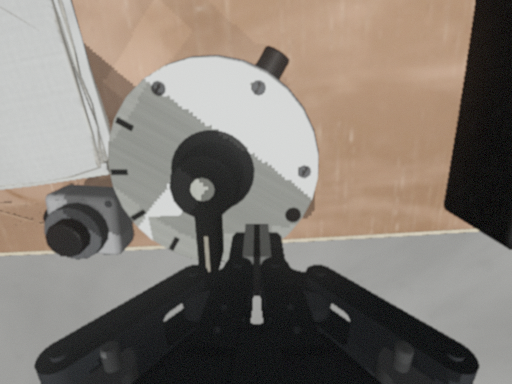

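The wrist picture shows the finger at (257,235) to the right of the lever at (209,245), with a gap and nothing touching. I'll approach gently until contact.

```bash
echo '[{"x":-0.001,"y":-0.003,"jaw":0},{"x":-0.001,"y":-0.006,"jaw":0},{"x":-0.001,"y":-0.006,"jaw":0}]' | python3 inch.py |grep -v open; echo '[{"y":-0.002,"jaw":0},{"y":-0.004,"jaw":0},{"y":-0.004,"jaw":0}]' | python3 inch.py; python3 s.py
```

```text
time: 3.5
eef_pos: [0.5745, -0.3953, 0.0739]
tcp_rot: [0.728, 0.686, 0.0, 0.0]
contact_force: [0.2, -0.1, -0.3]
finger_force: 0.0
time: 3.88
eef_pos: [0.5708, -0.3952, 0.0737]
tcp_rot: [0.728, 0.686, -0.0, 0.001]
contact_force: [1.4, -1.8, -0.5]
opening: -0.003
finger_force: 1.0
t 3.875 p [ 0.5708 -0.3952  0.0737] yaw 86.63 q6 -0.69 F [ 1.4 -1.8 -0.5]
alpha -93.4 radial 38.2 ccw 18.1
```

Contact is at 18–19 mm offset. Now the arc for the first click.

```bash
python3 s.py -97,18.5,.073,38 -101,18.5,.073,38 -105,18.5,.073,38 -109,18.5,.073,38 -112,18.5,.073,38
```

```text
t 3.875 p [ 0.5708 -0.3952  0.0737] yaw 86.63 q6 -0.69 F [ 1.4 -1.8 -0.5]
alpha -93.4 radial 38.2 ccw 18.1
-97,18.5,.073,38 [-0.0009 -0.0021  0.0007] rz 0.063
-101,18.5,.073,38 [-0.0019 -0.0048  0.0007] rz 0.133
-105,18.5,.073,38 [-0.0027 -0.0077  0.0007] rz 0.203
-109,18.5,.073,38 [-0.0034 -0.0105  0.0007] rz 0.273
-112,18.5,.073,38 [-0.0037 -0.0127  0.0007] rz 0.325
```

```bash
echo '[{"x":-0.0005,"y":-0.001,"wz":0.032,"jaw":0},{"x":-0.0009,"y":-0.0021,"wz":0.063,"jaw":0},{"x":-0.0014,"y":-0.0035,"wz":0.098,"jaw":0},{"x":-0.0019,"y":-0.0048,"wz":0.133,"jaw":0},{"x":-0.0023,"y":-0.0062,"wz":0.168,"jaw":0},{"x":-0.0027,"y":-0.0077,"wz":0.203,"jaw":0}]' | python3 inch.py; echo '[{"x":-0.0003,"y":-0.0014,"wz":0.035,"jaw":0},{"x":-0.0005,"y":-0.0028,"wz":0.07,"jaw":0},{"x":-0.0005,"y":-0.0028,"wz":0.07,"jaw":0}]' | python3 inch.py;python3 s.py -112,18.5,.073,38
cat > lev.py <<'E'
# lever azimuth: in wrist view, dark pixels (lever top, z=.092) off the hub, by plane cast; direction from hub
from h import *
import sys
C=np.array([.555,-.356])
c=shot('top');V,U=np.mgrid[130:200,282:352]
P=plane(c,np.c_[U.ravel(),V.ravel()],.092)[:,:2]-C
g=cv2.cvtColor(c['pixels'],6)[130:200,282:352].ravel()
r=np.hypot(*P.T);k=(g<75)&(r>.026)&(r<.046)
a=np.degrees(np.arctan2(P[:,1],P[:,0]))[k]
print('dark ann n',k.sum());print(np.histogram(a,bins=np.arange(-180,181,15)))
cv2.imwrite('pics/'+sys.argv[1],cv2.resize(cv2.cvtColor(c['pixels'],4)[120:240,270:370],(500,600),interpolation=2))
E
python3 lev.py l1.png
```

```text
time: 4.62
eef_pos: [0.562, -0.3964, 0.0727]
tcp_rot: [0.794, 0.608, -0.0, -0.001]
contact_force: [0.7, -0.2, -0.2]
opening: -0.001
finger_force: 0.2
time: 5.0
eef_pos: [0.5596, -0.3966, 0.0731]
tcp_rot: [0.814, 0.58, -0.0, -0.0]
contact_force: [-0.5, 0.0, -0.1]
opening: -0.0
finger_force: 0.0
t 5.0 p [ 0.5596 -0.3966  0.0731] yaw 70.95 q6 -0.43 F [-0.5  0.  -0.1]
alpha -109.0 radial 36.9 ccw 17.6
-112,18.5,.073,38 [-0.002  -0.001   0.0001] rz 0.052
dark ann n 327
(array([ 5,  2,  0,  3, 17, 29, 14, 13,  7,  1,  2, 21, 16,  9,  5,  7, 20,
       34, 39, 38, 29,  6,  7,  3]), array([-180, -165, -150, -135, -120, -105,  -90,  -75,  -60,  -45,  -30,
        -15,    0,   15,   30,   45,   60,   75,   90,  105,  120,  135,
        150,  165,  180]))
```

Run:
```python
from h import *
c=shot('wrist','w3.png')
```

```text
(no output)
```

View pics/w3.png

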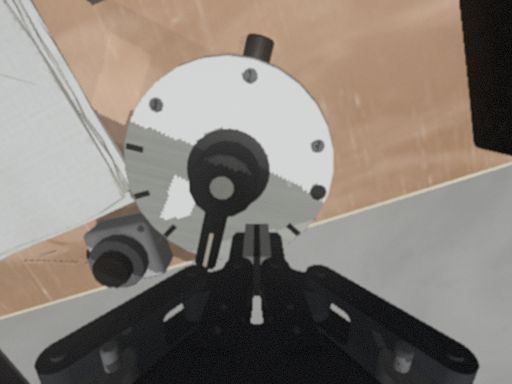

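The lever has snapped to mark 4: it now points to (207,265) beyond mark 2 at (294,230), and bars 5 to 7 are still free. Now the second click.

```bash
python3 s.py -116,18.5,.073,38 -123,18.5,.073,38 -130,18.5,.073,38 -134,18.5,.073,38
```

```text
t 5.1 p [ 0.5598 -0.3967  0.0732] yaw 70.98 q6 -0.43 F [ 0.8 -0.3 -0.3]
alpha -109.0 radial 36.9 ccw 17.8
-116,18.5,.073,38 [-0.003  -0.0041  0.0002] rz 0.122
-123,18.5,.073,38 [-0.0044 -0.009   0.0002] rz 0.244
-130,18.5,.073,38 [-0.0052 -0.0141  0.0002] rz 0.366
-134,18.5,.073,38 [-0.0053 -0.0171  0.0002] rz 0.436
```

```bash
echo '[{"x":-0.0015,"y":-0.002,"wz":0.061,"jaw":0},{"x":-0.003,"y":-0.0041,"wz":0.122,"jaw":0},{"x":-0.0037,"y":-0.0065,"wz":0.183,"jaw":0},{"x":-0.0044,"y":-0.009,"wz":0.244,"jaw":0},{"x":-0.0048,"y":-0.0115,"wz":0.305,"jaw":0},{"x":-0.005,"y":-0.0128,"wz":0.336,"jaw":0},{"x":-0.0052,"y":-0.0141,"wz":0.366,"jaw":0},{"x":-0.0053,"y":-0.0156,"wz":0.4,"jaw":0},{"x":-0.0053,"y":-0.0171,"wz":0.436,"jaw":0},{"x":-0.0053,"y":-0.0171,"wz":0.436,"jaw":0}]' | python3 inch.py; python3 s.py -136,18.5,.073,38 -139,18,.073,38 -141,18,.073,38
```

```text
time: 6.35
eef_pos: [0.5414, -0.396, 0.0732]
tcp_rot: [0.921, 0.391, -0.001, -0.001]
contact_force: [0.2, 0.6, -0.2]
opening: 0.002
finger_force: 0.0
t 6.35 p [ 0.5414 -0.396   0.0732] yaw 45.99 q6 -0.01 F [ 0.2  0.6 -0.2]
alpha -134.0 radial 38.2 ccw 18.0
-136,18.5,.073,38 [-0.0004 -0.0008  0.0002] rz 0.035
-139,18,.073,38 [-0.0012 -0.0033  0.0002] rz 0.087
-141,18,.073,38 [-0.0017 -0.0047  0.0002] rz 0.122
```

```bash
echo '[{"x":-0.0004,"y":-0.0011,"wz":0.029,"jaw":0},{"x":-0.0008,"y":-0.0022,"wz":0.058,"jaw":0},{"x":-0.0012,"y":-0.0033,"wz":0.087,"jaw":0},{"x":-0.0012,"y":-0.0033,"wz":0.087,"jaw":0},{"x":-0.0012,"y":-0.0033,"wz":0.087,"jaw":0}]' | python3 inch.py; python3 s.py -141,18,.073,38 -139,30,.073,38
python3 - <<'E'
from h import *
c=shot('wrist','w4.png')
E
```

```text
time: 6.98
eef_pos: [0.5387, -0.3947, 0.0733]
tcp_rot: [0.937, 0.35, -0.0, -0.0]
contact_force: [-0.1, 0.1, -0.0]
opening: 0.0
finger_force: 0.0
t 6.975 p [ 0.5387 -0.3947  0.0733] yaw 41.02 q6 0.07 F [-0.1  0.1 -0. ]
alpha -139.0 radial 37.6 ccw 18.5
-141,18,.073,38 [-0.001  -0.0018  0.0003] rz 0.035
-139,30,.073,38 [-0.0004  0.0115  0.0003] rz 0.0
```

View pics/w4.png

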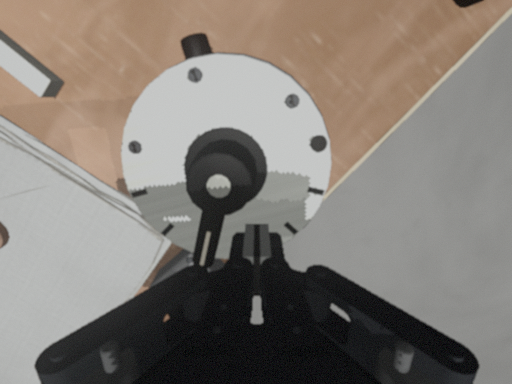

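The lever is in mark 5: bars 2 (316,190), 3 (291,228), 6 (168,229) and 7 (138,192) are visible, and there is a gap to the finger. Now I back off, rise and look at both devices.

```bash
echo '[{"y":0.006,"jaw":0},{"y":0.012,"jaw":0},{"y":0.012,"z":-0.05,"jaw":0},{"y":0.012,"z":-0.1,"jaw":0},{"x":-0.045,"y":-0.01,"z":-0.127,"jaw":0},{"x":-0.095,"y":-0.03,"z":-0.127,"jaw":0},{"x":-0.141,"y":-0.05,"z":-0.127,"jaw":0},{"x":-0.141,"y":-0.05,"z":-0.127,"jaw":0},{"x":-0.141,"y":-0.05,"z":-0.127,"jaw":0}]' | python3 inch.py
python3 - <<'E'
from h import *
import pickle
c=shot('wrist','w5.png');pickle.dump(c,open('w5.pkl','wb'));print(proj(c,[[.44,-.404,.052],[.555,-.356,.06]]))
E
```

```text
time: 8.15
eef_pos: [0.3999, -0.45, 0.2006]
tcp_rot: [0.937, 0.35, 0.0, 0.0]
contact_force: [-0.1, 0.2, 0.8]
opening: -0.002
finger_force: 0.0
[[247.33583945 115.15427959]
 [288.9059985  -17.66298411]]
```

View pics/w5.png

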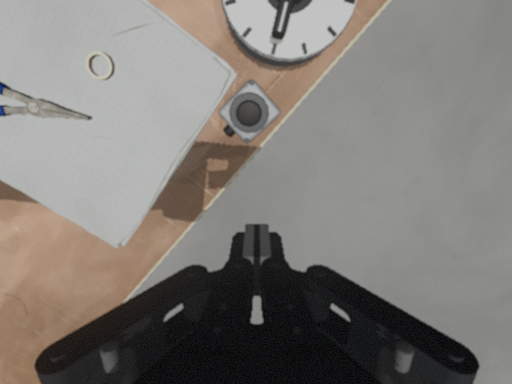

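The lever points to (277,40) and the start cap is at (249,112). Next come a numeric check of the marks and triangulation of the cap.

Run:
```python
from m import *
w1=pickle.load(open('w1.pkl','rb'));w5=pickle.load(open('w5.pkl','rb'));t=d['top']
C=np.array([.555,-.356])
for k in (3,4,5,6,7):
    a=np.radians(-33.3-30*(k-1));print(k,proj(w5,[*(C+.057*np.r_[np.cos(a),np.sin(a)]),.06]).round(0))
a=np.radians(-153.3);print('tip5',proj(w5,[*(C+.05*np.r_[np.cos(a),np.sin(a)]),.092]).round(0))
def cap(c,r,th):
    x0,y0,x1,y1=r;g=cv2.resize(cv2.cvtColor(c['pixels'],cv2.COLOR_RGB2GRAY)[y0:y1,x0:x1],None,fx=4,fy=4,interpolation=2)
    cs,_=cv2.findContours((g<th).astype('u1'),0,1);e=cv2.fitEllipse(cv2.convexHull(max(cs,key=cv2.contourArea)))
    return ((e[0][0]+.5)/4-.5+x0,(e[0][1]+.5)/4-.5+y0),np.array(e[1])/4
A=cap(w1,(240,183,280,215),50);B={th:cap(w5,(228,92,270,132),th) for th in(50,60,70)};T=cap(t,(325,203,350,224),50)
for th in B:
    print(th,B[th],'w5 plane',plane(w5,[B[th][0]],.052)[0],'tri w1',tri(w1,A[0],w5,B[th][0]),'tri top',tri(t,T[0],w5,B[th][0]))
print('w1 plane',A,plane(w1,[A[0]],.052)[0],'top plane',plane(t,[T[0]],.052)[0])
```

```text
3 [[330.  31.]]
4 [[303.  48.]]
5 [[272.  49.]]
6 [[246.  32.]]
7 [[229.   2.]]
tip5 [[277.  33.]]
50 ((227.6341615319252, 127.2301254272461), array([1.9119916 , 2.41992116])) w5 plane [ 0.41645035 -0.39615379  0.052     ] tri w1 (array([ 0.40835324, -0.40374207, -0.03086037]), np.float64(0.01875886170438834)) tri top (array([ 0.43385372, -0.39238634,  0.13764564]), np.float64(0.012853686664611716))
60 ((248.41944885253906, 112.8105297088623), array([24.08844948, 24.82190132])) w5 plane [ 0.44259563 -0.40330101  0.052     ] tri w1 (array([ 0.44226228, -0.40352812,  0.04581381]), np.float64(0.00027641332310458105)) tri top (array([ 0.4410068 , -0.40386012,  0.0338507 ]), np.float64(0.0011431830347034485))
70 ((248.44097900390625, 112.77719688415527), array([25.02393913, 25.84874344])) w5 plane [ 0.44263671 -0.40329599  0.052     ] tri w1 (array([ 0.44231069, -0.40351789,  0.04593731]), np.float64(0.0002696880418944965)) tri top (array([ 0.44102667, -0.40386588,  0.03375263]), np.float64(0.001183698993465476))
w1 plane ((259.9750328063965, 200.44427490234375), array([21.61103821, 22.24722099])) [ 0.44467793 -0.4029868   0.052     ] top plane [ 0.44012773 -0.40127466  0.052     ]
```

Mark 5 projects onto the lever, which confirms the click. The cap is at (0.442,−0.403) with its top near 0.05. I go above it, then press with the force watched.

```bash
echo '[{"x":0.031,"y":-0.004,"z":0.02,"jaw":0},{"x":0.0625,"y":-0.008,"z":0.05,"jaw":0},{"x":0.0625,"y":-0.008,"z":0.095,"jaw":0},{"x":0.0625,"y":-0.008,"z":0.137,"jaw":0},{"x":0.0625,"y":-0.008,"z":0.137,"jaw":0}]' | python3 inch.py; echo '[{"z":0.005,"jaw":0},{"z":0.01,"jaw":0},{"z":0.013,"jaw":0},{"z":0.016,"jaw":0},{"z":0.017,"jaw":0},{"z":0.017,"jaw":0}]' | python3 inch.py
```

```text
time: 8.82
eef_pos: [0.4406, -0.3993, 0.0591]
tcp_rot: [0.936, 0.351, -0.001, -0.004]
contact_force: [0.2, 0.2, -0.2]
opening: -0.002
finger_force: 0.0
time: 9.57
eef_pos: [0.4421, -0.4034, 0.0473]
tcp_rot: [0.937, 0.35, 0.0, 0.001]
contact_force: [1.2, -1.1, 3.6]
opening: -0.002
finger_force: 2.0
```

```bash
echo '[{"z":0.001,"jaw":0},{"z":0.002,"jaw":0},{"z":0.003,"jaw":0},{"z":0.003,"jaw":0},{"z":0.003,"jaw":0}]' | python3 inch.py
```

```text
time: 10.2
eef_pos: [0.4422, -0.4035, 0.0459]
tcp_rot: [0.937, 0.35, 0.0, 0.001]
contact_force: [-1.9, 2.4, 14.2]
opening: -0.0
finger_force: 6.7
```

The force is 14 N with the cap bottomed at z=0.046, so it is fully down. Now I release it, rise and check.

```bash
echo '[{"z":-0.02,"jaw":0},{"z":-0.06,"jaw":0},{"z":-0.11,"jaw":0},{"x":-0.05,"z":-0.155,"jaw":0},{"x":-0.0625,"y":0.008,"z":-0.155,"jaw":0},{"x":-0.0625,"y":0.008,"z":-0.155,"jaw":0},{"x":-0.0625,"y":0.008,"z":-0.155,"jaw":0}]' | python3 inch.py
python3 - <<'E'
from h import *
import pickle
c=shot('wrist');w5=pickle.load(open('w5.pkl','rb'));t=shot('top');t0=pickle.load(open('c0.pkl','rb'))['top']
a=np.hstack([c['pixels'][:260,150:430],w5['pixels'][:260,150:430]])
dd=cv2.absdiff(t['pixels'],t0['pixels']).max(2)[90:340,150:350]
a=np.hstack([a,cv2.resize(cv2.merge([dd]*3),(208,260))])
cv2.imwrite('pics/fin.png',a[...,::-1])
E
```

```text
time: 11.08
eef_pos: [0.3992, -0.4479, 0.1956]
tcp_rot: [0.937, 0.35, -0.0, -0.003]
contact_force: [-0.3, 0.0, 0.2]
opening: -0.0
finger_force: 0.0
```

View pics/fin.png

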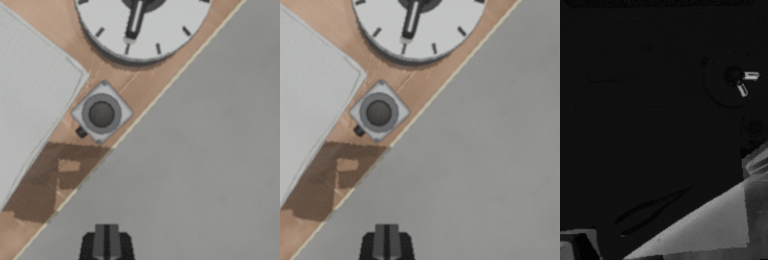

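The lever is unchanged at mark 5 and the cap is up again. The top-view difference shows only the lever's move and the arm's shadow; the loose things did not move.

```bash
python3 -c "
from plant import ctrl
print(ctrl.sign_off())"
```

```text
the job is handed in; nothing more can be done
None
```

I pushed the selector from mark 3 to rest in the click at mark 5, then pressed the start button to its stop (14 N) and let it come up; the last images show no loose thing moved, and I handed the job in about 11 s into the 48 s limit (no verdict was returned).

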